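# Close the condiment station after a sitting

### The arm

A 6-joint arm with a two-finger parallel gripper is mounted at the origin on the work surface. World frame = base frame: x ahead of the robot, y to its left, z up, the work surface at z = 0. Lengths are in mm, angles in rad, forces in N, time in s.
With the tool pointing down it reaches from about 350 to 775 mm from the base axis. Payload 7.3 kg.
Tool frame: the origin (TCP) lies at the very end of the fingers, on their centre line; the grasp point (between the pads) lies 19 mm behind it; x points along the fingers, y is the direction in which the jaws open and shut, and the axes are right-handed (so a half turn about x gives the same grasp; the last joint's range is limited). The gripper opens to 92 mm and grips with 3 to 60 N. Pads are 19 mm wide; open, the fingers measure 130 mm over their backs; the gripper's body (75 mm by 190 mm) begins 47 mm behind the grasp point.
Start: joints at [-1.423, 0.342, 1.524, -0, 1.275, -0.146], TCP at [152.058, -502.517, 226.741] pointing down, gripper open.
Joint ranges: [-2.53, 2.53], [-0.77, 2.02], [0.04, 2.7], [-1, 4.14], [0.28, 2.66], [-3.11, 3.11]. Speed limits (rad/s): [2.57, 2.57, 3.14, 3.14, 3.14, 3.14].

### API

Orientations are given as [roll, pitch, yaw] about the fixed x, y, z axes, in that order (R = Rz(yaw) Ry(pitch) Rx(roll)).
In Python, from plant import bot gives the robot as it stands.
- The arm moves only by the tool step_arm, never from a script. Its argument "targets" is a list that holds one entry, the list of rows, each a list of 4 numbers: the shift along the tool's x, y, z in m, then the turn about the tool's x in degrees. A call has exactly 5 rows; each row is the pose to reach, as a shift and turn from the pose measured when the call began, along the tool's axes at that moment; what a row does not reach only later rows make up. A row lasts 1/12 s, in which the tool goes at most 41.7 mm and 7.16 degrees, less where a joint would pass 70% of its speed; a pose out of reach is approached as far as the arm can. A call with a gripper value outside its range is refused whole. "jaw" is the closure, from 0 (fully open) to 1 (shut), set as the call begins (left out, the last holds). The fingers move at their own pace and stop on an object; the grip force is fixed at half the most. Time passes only in rows, so rows that repeat a pose let the fingers close, or fill a call up. It gives the time, the measured TCP pose, the force and the opening at its end, in the units of the state.
- bot.get_obs(): the state, without advancing time (a new reading comes with each control period).
- bot.capture(name): name is "scene" or "top"; returns a dict with "color" (480x640x3 uint8, red, green, blue), "depth" (480x640 float32, mm along the optical axis (not along the pixel's ray), 0 where there is no reading), "fov_y" (degrees; the focal length in pixels is half the picture's height over the tangent of half this angle, whatever the lens; pixels are square), "cx", "cy" (the principal point, pixels), "dist_coeffs" ([k1, k2, p1, p2, k3] as OpenCV has them; the pictures are not rectified), "rvec" (rotation vector, rad) and "tvec" (3), from world to camera coordinates, as OpenCV has them. Camera axes: x right, y down, z forward; pixel columns grow to the right and rows downward; lengths in mm; the calibration is good to about 2 mm. A picture is of the moment at which its call begins.
- bot.close_job(): hands the job in, once; it reports no verdict.
The state is a dict: "time": time; "joint_positions": joint angles; "dq": joint speeds; "tau": joint torques, N m; "tool_pos": TCP position; "tcp_rot": TCP orientation; "contact_force": force on the tool from outside, world axes, zero at the start; "moment": the same for the moment, N m; "grip_width": finger opening in mm.
Only numpy, scipy, OpenCV 4.12 (cv2) and the standard library are available. Lean on these libraries where they do the work, as an engineer would, in place of code of your own. Each camera call takes 0.05 s, during which the arm holds its last target. There are 200 camera calls.

### The job

Close down the condiment station: cover every steel pot on the counter with the one lid that fits it, seated flush on the rim, and lay any lids left over flat in the blue tray. Once all the lids are away, and not before, turn the portion counter's reset knob back anticlockwise to its zero stop; leave the shaker, cup and spoon alone.

Things in the scene. Friction and masses are not known exactly. Their poses are not given: they have to be found in the camera images.
- pot_1: open round steel condiment pot, 56 mm outside diameter, 60 mm high, wall 3 mm (mouth 50 mm), 300 g or so, standing loose on the counter; origin at the centre of its underside, z up. Some of the four pots may be absent; the four differ in diameter only (56, 66, 76, 86 mm).
- lid_1: steel lid that fits pot_1: disc 62 mm across on a tapered plug 45 mm across, 8 mm deep (2.5 mm play all round); on top an upright round black knob 18 mm across. About 60 g. Origin: centre of the plug's underside, z up the knob; disc 8 to 11, knob 11 to 39 mm above it. Starts flat, plug down. Seated, its origin is 52 mm above the pot's. Lids differ in size only (discs 62, 72, 82, 92 mm).
- pot_2: open round steel condiment pot, 66 mm outside diameter, 60 mm high, wall 3 mm (mouth 60 mm), 350 g or so, standing loose on the counter; origin at the centre of its underside, z up. Some of the four pots may be absent; the four differ in diameter only (56, 66, 76, 86 mm).
- lid_2: steel lid that fits pot_2: disc 72 mm across on a tapered plug 55 mm across, 8 mm deep (2.5 mm play all round); on top an upright round black knob 18 mm across. About 75 g. Origin: centre of the plug's underside, z up the knob; disc 8 to 11, knob 11 to 39 mm above it. Starts flat, plug down. Seated, its origin is 52 mm above the pot's. Lids differ in size only (discs 62, 72, 82, 92 mm).
- pot_3: open round steel condiment pot, 76 mm outside diameter, 60 mm high, wall 3 mm (mouth 70 mm), 400 g or so, standing loose on the counter; origin at the centre of its underside, z up. Some of the four pots may be absent; the four differ in diameter only (56, 66, 76, 86 mm).
- lid_3: steel lid that fits pot_3: disc 82 mm across on a tapered plug 65 mm across, 8 mm deep (2.5 mm play all round); on top an upright round black knob 18 mm across. About 90 g. Origin: centre of the plug's underside, z up the knob; disc 8 to 11, knob 11 to 39 mm above it. Starts flat, plug down. Seated, its origin is 52 mm above the pot's. Lids differ in size only (discs 62, 72, 82, 92 mm).
- pot_4: open round steel condiment pot, 86 mm outside diameter, 60 mm high, wall 3 mm (mouth 80 mm), 450 g or so, standing loose on the counter; origin at the centre of its underside, z up. Some of the four pots may be absent; the four differ in diameter only (56, 66, 76, 86 mm).
- lid_4: steel lid that fits pot_4: disc 92 mm across on a tapered plug 75 mm across, 8 mm deep (2.5 mm play all round); on top an upright round black knob 18 mm across. About 105 g. Origin: centre of the plug's underside, z up the knob; disc 8 to 11, knob 11 to 39 mm above it. Starts flat, plug down. Seated, its origin is 52 mm above the pot's. Lids differ in size only (discs 62, 72, 82, 92 mm).
- spare_tray: shallow blue tray for spare lids, fixed to the counter, 230 mm along its x axis by 130 mm along its y axis (inside 220 by 120), walls 18 mm high and 5 mm thick, floor 5 mm thick; origin at the centre of its underside. It holds two lids side by side along its x axis.
- reset_knob (a joint): portion counter's reset knob, rad: 0 at its zero stop (red pointer at the red mark on the housing), growing clockwise seen from above, to 5.6; starts between 2.4 and 5.0. To reset, turn it anticlockwise (seen from above) until it meets the stop; several grasps may be needed. Slight friction (0.05 N m); it stays where it is left.
- knob_grip (a point): on the reset knob's upright axis, 74 mm above the counter top; turns with the knob, x along its bar grip, red pointer toward -x. The grey bar is 46 mm long, 12 wide, 26 high (58 to 84 mm above the counter top), on a black dial 72 mm across (top at 58 mm), on a fixed white housing 120 x 110 mm, 46 mm high.
- shaker: glass shaker with a steel cap, 44 mm across and 85 mm high, standing to one side of the pots: leave it alone. Origin at its underside.
- cup: white cup, 72 mm across and 75 mm high, standing to one side of the pots: leave it alone. Origin at its underside.
- spoon: steel serving spoon lying on the counter beyond the pots: leave it alone. Origin at its underside.
Things that resemble listed ones, but are neither listed nor needed, are in the scene too. Leave any pink or purple look-alike of the lid_1 alone.

How it is judged (in metres and radians):
On the way, in this order (a step that is already met when the one before it is completed fails the run):
1. every pot present wears its own lid and the spare lids lie in the blue tray (horizontal distance between lid_1 and pot_1 below 0.006 m and z of lid_1 in the frame of pot_1 between 0.045 and 0.056 m and angle between each of pot_1, pot_2, pot_3, pot_4's own z axis and vertical below 0.15 rad and horizontal distance between lid_2 and pot_2 below 0.006 m and z of lid_2 in the frame of pot_2 between 0.045 and 0.056 m and horizontal distance between lid_3 and pot_3 below 0.006 m and z of lid_3 in the frame of pot_3 between 0.045 and 0.056 m and horizontal distance between lid_4 and pot_4 below 0.006 m and z of lid_4 in the frame of pot_4 between 0.045 and 0.056 m and ((horizontal distance between lid_1 and pot_1 below 0.006 m and z of lid_1 in the frame of pot_1 between 0.045 and 0.056 m and angle between pot_1's own z axis and vertical below 0.15 rad) or (x of lid_1 in the frame of spare_tray between -0.11 and 0.11 m and y of lid_1 in the frame of spare_tray between -0.06 and 0.06 m and z of lid_1 in the frame of spare_tray below 0.012 m and angle between lid_1's own z axis and vertical below 0.15 rad)) and ((horizontal distance between lid_2 and pot_2 below 0.006 m and z of lid_2 in the frame of pot_2 between 0.045 and 0.056 m and angle between pot_2's own z axis and vertical below 0.15 rad) or (x of lid_2 in the frame of spare_tray between -0.11 and 0.11 m and y of lid_2 in the frame of spare_tray between -0.06 and 0.06 m and z of lid_2 in the frame of spare_tray below 0.012 m and angle between lid_2's own z axis and vertical below 0.15 rad)) and ((horizontal distance between lid_3 and pot_3 below 0.006 m and z of lid_3 in the frame of pot_3 between 0.045 and 0.056 m and angle between pot_3's own z axis and vertical below 0.15 rad) or (x of lid_3 in the frame of spare_tray between -0.11 and 0.11 m and y of lid_3 in the frame of spare_tray between -0.06 and 0.06 m and z of lid_3 in the frame of spare_tray below 0.012 m and angle between lid_3's own z axis and vertical below 0.15 rad)) and ((horizontal distance between lid_4 and pot_4 below 0.006 m and z of lid_4 in the frame of pot_4 between 0.045 and 0.056 m and angle between pot_4's own z axis and vertical below 0.15 rad) or (x of lid_4 in the frame of spare_tray between -0.11 and 0.11 m and y of lid_4 in the frame of spare_tray between -0.06 and 0.06 m and z of lid_4 in the frame of spare_tray below 0.012 m and angle between lid_4's own z axis and vertical below 0.15 rad))), for 0.2 s.
2. the reset knob is back at its zero stop (value of joint reset_knob below 0.08 rad), for 0.2 s.
At the end, for the whole second after the job is handed in: Each pot present stands upright with its own lid seated in it (centres within 6 mm, lid within 4 mm of its seated height); each lid whose pot is absent lies flat inside the blue tray; the reset knob is within 0.08 rad of its zero stop; all at rest (all of step 1 and linear speed of each of lid_1, lid_2, lid_3, lid_4 below 0.02 m/s and value of joint reset_knob below 0.08 rad); the robot touches nothing.
It fails at once if the shaker is pushed more than 4 cm from its place (distance of shaker from where it was at the start of the episode above 0.04 m).
It fails at once if the cup is pushed more than 4 cm from its place (distance of cup from where it was at the start of the episode above 0.04 m).
It fails at once if the spoon is pushed more than 4 cm from its place (distance of spoon from where it was at the start of the episode above 0.04 m).
Of pot_1, pot_2, pot_3, pot_4 only 2 to 4 are there at a start; the rules pass over those that are not, and their reading is None.
At some moment in a run one of pot_1, pot_2, pot_3, pot_4 may be knocked a few centimetres aside while the robot is not near it.
It also fails if it takes over 200 s, if anything falls off the work surface, if the arm or the gripper's body presses on something with over 40 N, if the wrist force passes 120 N, or if a joint passes its speed limit or range.

## Working session

There is one attempt and no reset: what is moved stays moved. The work goes in short steps, Python scripts to look and compute and a tool call to move; the robot and the scene stay as the last step left them, time stands still between calls to the robot, and variables do not carry over. Pictures are saved under pics/ and viewed, about 12 in all and at most 16, crops included, and the job is handed in when it is done.

Besides the shell and the picture viewer there is one more tool, called after ">>>" as a command line: name --argument value ..., lists and objects as JSON in quotes. step_arm: Moves the arm, as the interface text tells. Its arguments: {"type":"object","properties":{"targets":{"type":"array","items":{"type":"array","items":{"type":"array","items":{"type":"number"}}}},"jaw":{"type":"number"}},"required":["targets"]}

```bash
mkdir -p pics; ls; cat > h.py <<'E'
import numpy as np, cv2
from plant import bot
def cap(n):
    c=bot.capture(n); f=240/np.tan(np.radians(c['fov_y'])/2)
    c['K']=np.array([[f,0,c['cx']],[0,f,c['cy']],[0,0,1.]]); c['R']=cv2.Rodrigues(np.array(c['rvec'],float))[0]; c['t']=np.array(c['tvec'],float).ravel(); c['D']=np.array(c['dist_coeffs'],float); return c
def rays(c,uv):
    n=cv2.undistortPoints(np.array(uv,float).reshape(-1,1,2),c['K'],c['D']).reshape(-1,2)
    d=np.c_[n,np.ones(len(n))]@c['R']; return -c['R'].T@c['t'],d
def at_z(c,uv,z):
    o,d=rays(c,uv); return o+d*((z-o[2])/d[:,2])[:,None]
def world(c):
    v,u=np.mgrid[:480,:640]; n=cv2.undistortPoints(np.stack([u,v],-1).reshape(-1,1,2).astype(float),c['K'],c['D']).reshape(-1,2)
    z=c['depth'].reshape(-1,1); return ((np.c_[n,np.ones(len(n))]*z-c['t'])@c['R']).reshape(480,640,3)
def save(im,name): cv2.imwrite('pics/'+name,im[...,::-1])
E
python3 - <<'E'
from h import *
for n in('scene','top'):
    c=cap(n); save(c['color'],n+'0.png'); np.savez(n+'0.npz',**c); print(n,-c['R'].T@c['t'],c['R'][2],c['fov_y'],c['D'])
print(bot.get_obs())
E
```

```text
pics
scene [1126.74117074 -255.38049511  770.23734396] [-0.62568871  0.26611635 -0.73327739] 48.973914384281905 [-0.00284681  0.          0.          0.          0.        ]
top [ 401.72994111   17.13805176 1001.55731172] [ 0.14455036  0.00231957 -0.98949473] 53.94003426204091 [-0.1217134  0.         0.         0.         0.       ]
{'time': 0.1, 'joint_positions': array([-1.42301958e+00,  3.42640641e-01,  1.52494947e+00,  1.91519507e-05,
        1.27537161e+00, -1.46022990e-01]), 'dq': array([-1.73199507e-03, -3.78955001e-03, -2.34900925e-04, -1.74431213e-03,
       -7.57935927e-04, -5.17187526e-05]), 'tau': array([ 1.91415580e-03, -4.32004309e+01, -2.44694370e+01,  7.19506200e-02,
        5.25958103e-02, -4.42281407e-05]), 'tool_pos': array([ 151.99619139, -502.13259174,  226.11112369]), 'tcp_rot': array([-1.73019596,  1.56942714,  1.70519084]), 'contact_force': array([0.44050055, 0.0083333 , 0.3090512 ]), 'moment': array([ 0.01065077, -0.02660846, -0.02297139]), 'grip_width': 91.59532474880683}
```

View pics/top0.png

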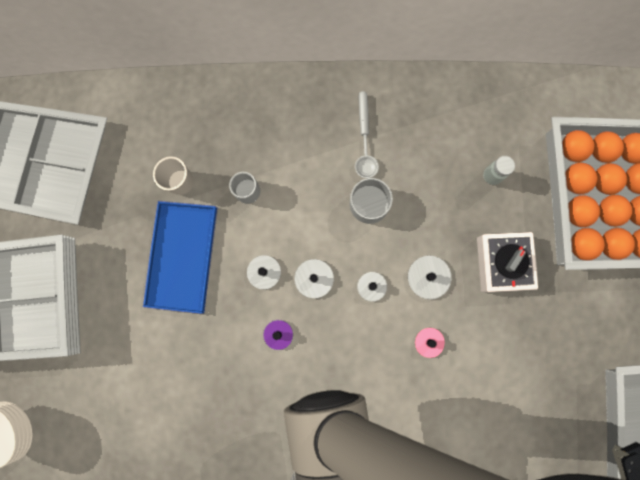

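View pics/scene0.png

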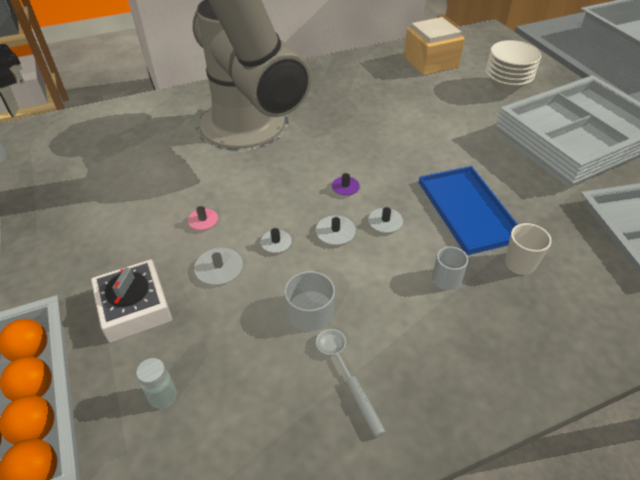

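The top view shows two pots, at (243,186) small and (371,199) large. There are four steel lids at (263,272), (314,279), (372,287) and (430,277). The purple (278,335) and pink (430,343) lids are look-alikes to leave alone. The knob is at (513,262) and the tray at (180,257).

```bash
cat >> h.py <<'E'
def circ(P):
    A=np.c_[2*P[:,:2],np.ones(len(P))]; s=np.linalg.lstsq(A,(P[:,:2]**2).sum(1),rcond=None)[0]
    return s[0],s[1],np.sqrt(s[2]+s[0]**2+s[1]**2)
def blob(W,guess,lo,hi,rad=70):
    """min enclosing circle of points in height band near guess (xy)"""
    m=(W[...,2]>lo)&(W[...,2]<hi)&(np.hypot(W[...,0]-guess[0],W[...,1]-guess[1])<rad)
    m=m.astype(np.uint8); n,l,s,ce=cv2.connectedComponentsWithStats(m)
    if n<2: return None
    k=1+np.argmax(s[1:,4]); P=W[l==k]
    (x,y),r=cv2.minEnclosingCircle(P[:,:2].astype(np.float32)); return np.round([x,y,r,np.median(P[:,2]),s[k,4]],1)
E
python3 - <<'E'
from h import *
c=dict(np.load('top0.npz')); W=world(c); s=dict(np.load('scene0.npz')); S=world(s)
print('floor',W[300,230],W[320,330],S[210,370])
for n,uv in dict(lA=(263,272),lB=(314,279),lC=(372,287),lD=(430,277)).items():
    g=at_z(c,[uv],39)[0]; print(n,'knobtop px',g.round(1),'disc',blob(W,g,6,16,60),'knob',blob(W,g,30,45,20),'| scene disc',blob(S,g,6,16,60),'knob',blob(S,g,30,45,20))
for n,uv in dict(p1=(243,186),p4=(371,199)).items():
    g=at_z(c,[uv],60)[0]; print(n,g.round(1),blob(W,g,52,66,55),blob(S,g,52,66,55))
hsv=cv2.cvtColor(c['color'],cv2.COLOR_RGB2HSV); m=((hsv[...,0]>100)&(hsv[...,0]<125)&(hsv[...,1]>150)&(hsv[...,2]>60)); 
n,l,st,_=cv2.connectedComponentsWithStats(m.astype(np.uint8)); k=1+np.argmax(st[1:,4])
print('tray',cv2.minAreaRect(W[l==k][:,:2].astype(np.float32)),W[257,180])
print('knob',at_z(c,[(513,262)],58),'bar',blob(W,at_z(c,[(513,262)],58)[0],68,95,50),blob(S,at_z(c,[(513,262)],58)[0],68,95,50))
print('shaker',blob(W,at_z(c,[(504,165)],85)[0],20,100,60),'cup',blob(W,at_z(c,[(170,173)],75)[0],20,100,60),'housing',blob(W,at_z(c,[(513,262)],58)[0],35,66,120))
u=cv2.resize(c['color'][140:360,220:580],None,fx=2.2,fy=2.2,interpolation=3); save(u,'crop0.png')
E
```

```text
floor [405.72404461 234.74761396   3.29337598] [362.55282135  23.77788736   0.58427496] [4.15122881e+02 1.53744543e+02 1.11629637e-01]
lA knobtop px [462.2 159.6  39. ] disc [464.6 163.   36.2  11.3 826. ] knob [464.1 162.4   8.9  39.1  65. ] | scene disc [462.3 163.7  36.9  11.7 575. ] knob [463.5 163.    9.8  38.9  67. ]
lB knobtop px [447.   55.3  39. ] disc [ 450.2   56.3   41.    11.2 1125. ] knob [449.9  56.2   8.9  39.1  59. ] | scene disc [447.2  57.3  41.9  11.7 822. ] knob [448.9  56.7   9.6  38.5  69. ]
lC knobtop px [429.5 -62.5  39. ] disc [431.4 -65.2  31.1  11.4 594. ] knob [431.8 -64.8   8.6  39.5  57. ] | scene disc [430.  -65.2  32.5  11.7 459. ] knob [430.1 -63.8   8.9  38.3  72. ]
lD knobtop px [ 448.1 -181.9   39. ] disc [ 449.4 -186.3   46.7   11.6 1391. ] knob [ 449.7 -186.4    9.2   38.8   63. ] | scene disc [ 446.6 -186.8   48.4   11.6 1279. ] knob [ 448.  -185.6    9.3   38.6   84. ]
p1 [638.1 199.8  60. ] [642.4 201.8  28.9  59.5 173. ] [639.1 201.4  29.5  58.2 300. ]
p4 [607.5 -62.8  60. ] [609.4 -63.4  43.   59.8 238. ] [606.9 -63.3  44.2  58.6 488. ]
tray ((484.6326904296875, 208.55929565429688), (398.09088134765625, 225.74900817871094), 83.99344635009766) [497.79884679 345.33223703   3.77768725]
knob [[ 474.62869172 -350.94794791   58.        ]] bar [ 478.  -347.8   22.7   83.7  182. ] [ 476.2 -348.6   23.8   82.3  301. ]
shaker [ 671.  -336.4   22.2   82.1  557. ] cup [665.3 351.1  37.4  58.  813. ] housing [ 477.6 -348.6   78.9   48.8 2828. ]
```

View pics/crop0.png

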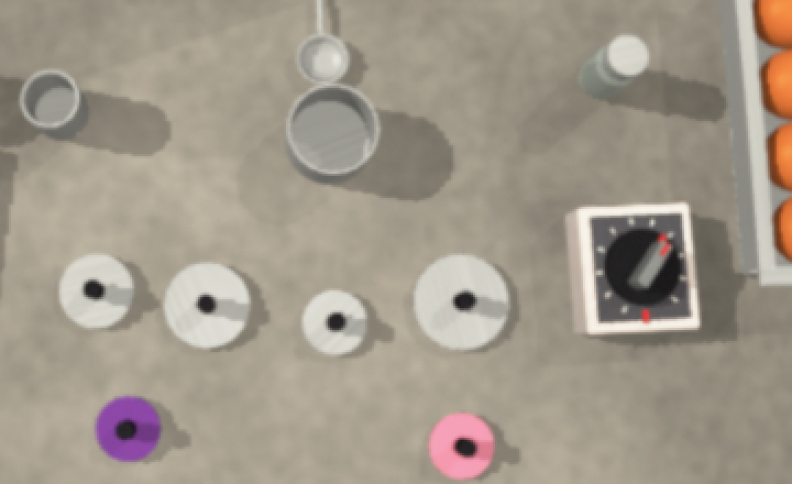

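lid_1 is C (372,287), disc radius 31. lid_2 is A (263,272), radius 36. lid_3 is B (314,279), radius 41. lid_4 is D (430,277), radius 46.5. These radii match the given sizes. The pots are pot_1 (radius 29) and pot_4 (radius 43), so lids 2 and 3 go in the tray.

```bash
cat >> h.py <<'E'
from scipy.spatial.transform import Rotation as Ro
def toolR(o=None):
    o=o or bot.get_obs(); return Ro.from_euler('xyz',o['tcp_rot']).as_matrix()
def go(*pts):
    o=bot.get_obs(); R=toolR(o); print('t',o['time'],'tcp',o['tool_pos'].round(1),'F',o['contact_force'].round(1),'w',round(o['grip_width'],1))
    for p in pts: print(p,'shift m',(R.T@(np.array(p)-o['tool_pos'])/1000).round(4))
E
python3 - <<'E'
from h import *
c=dict(np.load('top0.npz')); print(toolR().round(3))
print(at_z(c,[(160,203),(217,207),(203,313),(144,306)],18).round(1))
go((449,-186,120),(449,-186,16))
E
```

```text
[[-0.     0.29  -0.957]
 [ 0.001 -0.957 -0.29 ]
 [-1.    -0.001 -0.   ]]
[[614.1 389.6  18. ]
 [603.3 263.4  18. ]
 [378.8 288.3  18. ]
 [392.9 416.2  18. ]]
t 0.1 tcp [ 152.  -502.1  226.1] F [0.4 0.  0.3] w 91.6
(449, -186, 120) shift m [ 0.1065 -0.2164 -0.3758]
(449, -186, 16) shift m [ 0.2105 -0.2163 -0.3758]
```

>>> step_arm --targets '[[[0,-0.02,-0.035,3.4],[0,-0.04,-0.07,6.8],[0,-0.06,-0.1,10.2],[0,-0.08,-0.14,13.6],[0,-0.1,-0.17,16.86]]]' --jaw 0.5

```text
time: 0.52
tool_pos: [286.8, -355.7, 226.0]
tcp_rot: [-1.528, 1.569, 1.609]
contact_force: [0.9, -0.2, 0.5]
grip_width: 63.4
```

```bash
python3 -c "
from h import *
print(toolR().round(3));go((449,-186,120),(449,-186,16))"
```

```text
[[-0.    -0.004 -1.   ]
 [ 0.002 -1.     0.004]
 [-1.    -0.002  0.   ]]
t 0.5167 tcp [ 286.8 -355.7  226. ] F [ 0.9 -0.2  0.5] w 63.4
(449, -186, 120) shift m [ 0.1063 -0.1702 -0.1615]
(449, -186, 16) shift m [ 0.2103 -0.17   -0.1615]
```

>>> step_arm --targets '[[[0.02,-0.04,-0.04,0.1],[0.05,-0.08,-0.08,0.1],[0.08,-0.12,-0.12,0.1],[0.106,-0.15,-0.15,0.1],[0.1263,-0.17,-0.1615,0.1]]]' --jaw 0.5

```text
time: 0.93
tool_pos: [416.9, -223.3, 132.4]
tcp_rot: [-2.475, 1.569, 0.661]
contact_force: [0.5, -0.4, 0.0]
grip_width: 46.2
```

>>> step_arm --targets '[[[0.01,0,0,0],[0.02,0,0,0],[0.02,0,0,0],[0.02,0,0,0],[0.02,0,0,0]]]'

```text
time: 1.35
tool_pos: [417.0, -223.7, 112.9]
tcp_rot: [-2.869, 1.569, 0.266]
contact_force: [0.4, -0.0, -0.7]
grip_width: 45.8
```

```bash
python3 -c "
from h import *
go((449,-186,16))
for n in('top','scene'):
    c=cap(n);save(c['color'],n+'1.png');W=world(c);print(n,blob(W,(449,-186),6,16,60),blob(W,(449,-186),30,42,18))"
```

```text
t 1.35 tcp [ 417.  -223.7  112.9] F [ 0.4 -0.  -0.7] w 45.8
(449, -186, 16) shift m [ 0.0969 -0.0379 -0.0316]
top [ 449.6 -185.7   46.    11.7  687. ] None
scene [ 447.4 -185.3   47.1   11.6 1283. ] [ 448.4 -185.9    9.2   38.5   80. ]
```

>>> step_arm --targets '[[[0.01,-0.02,-0.02,0],[0.03,-0.0379,-0.0316,0],[0.05,-0.0379,-0.0316,0],[0.05,-0.0379,-0.0316,0],[0.05,-0.0379,-0.0316,0]]]'

```text
time: 1.87
tool_pos: [448.6, -186.3, 63.2]
tcp_rot: [-2.644, 1.57, 0.491]
contact_force: [-0.3, 0.1, 0.8]
grip_width: 45.9
```

>>> step_arm --targets '[[[0.015,0,0,0],[0.03,0,0,0],[0.046,0,0,0],[0.046,0,0,0],[0.046,0,0,0]]]'

```text
time: 2.28
tool_pos: [448.7, -187.1, 18.2]
tcp_rot: [-2.931, 1.569, 0.203]
contact_force: [-0.9, -0.1, 0.1]
grip_width: 45.6
```

```bash
python3 -c "
from h import *
print(toolR().round(3));go((449,-186,16))
for n in('scene',):
    c=cap(n);save(cv2.resize(c['color'][170:310,130:300],None,fx=4,fy=4),n+'2.png')"
```

```text
[[ 0.001 -0.008 -1.   ]
 [ 0.    -1.     0.008]
 [-1.    -0.    -0.001]]
t 2.2833 tcp [ 448.7 -187.1   18.2] F [-0.9 -0.1  0.1] w 45.6
(449, -186, 16) shift m [ 0.0022 -0.0011 -0.0003]
```

View pics/scene2.png

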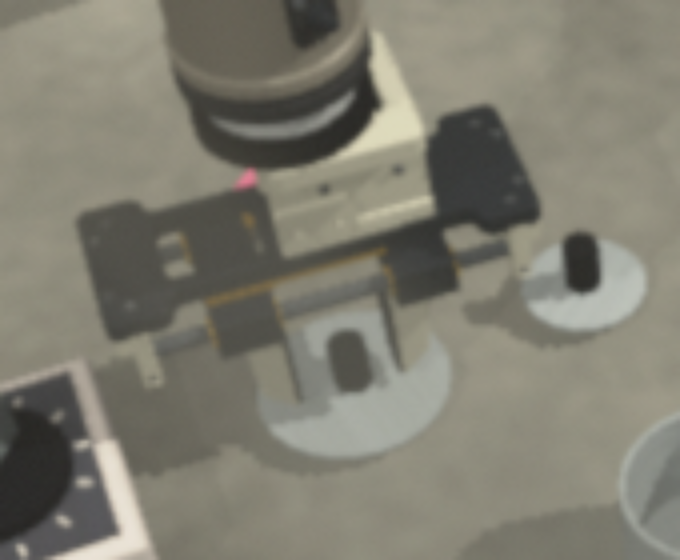

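The lid_4 knob, at (348,360) in the crop, sits midway between the fingers. I'll close and lift.

>>> step_arm --targets '[[[0.001,-0.001,0,0],[0.001,-0.001,0,0],[0.001,-0.001,0,0],[0.001,-0.001,0,0],[0.001,-0.001,0,0]]]' --jaw 1

```text
time: 2.75
tool_pos: [449.3, -186.2, 17.9]
tcp_rot: [2.97, 1.568, -0.179]
contact_force: [-1.1, -2.1, 4.1]
grip_width: 17.2
```

>>> step_arm --targets '[[[0,0,0,0],[-0.02,0,0,0],[-0.05,0,0,0],[-0.085,0,0,0],[-0.115,0,0,0]]]'

```text
time: 3.17
tool_pos: [448.7, -186.0, 134.4]
tcp_rot: [3.049, 1.568, -0.1]
contact_force: [0.3, -0.7, -1.7]
grip_width: 17.1
```

>>> step_arm --targets '[[[0,-0.02,-0.03,0],[0,-0.05,-0.065,0],[0,-0.08,-0.1,0],[0,-0.1,-0.13,0],[0,-0.115,-0.15,0]]]'

```text
time: 3.58
tool_pos: [601.8, -69.7, 134.7]
tcp_rot: [-3.103, 1.567, 0.032]
contact_force: [-0.4, -0.2, -1.8]
grip_width: 17.2
```

```bash
python3 -c "
from h import *
print(toolR().round(3));o=bot.get_obs()['tool_pos'];go((608.5,-63,70))
for n in('top','scene'):
    c=cap(n);save(c['color'],n+'3.png');W=world(c);print(n,'lid',blob(W,o,o[2]-12,o[2]-2,60),'pot',blob(W,(608,-63),52,65,60))"
```

```text
[[ 0.003 -0.006 -1.   ]
 [ 0.    -1.     0.006]
 [-1.    -0.    -0.003]]
t 3.5833 tcp [601.8 -69.7 134.7] F [-0.4 -0.2 -1.8] w 17.2
(608.5, -63, 70) shift m [ 0.0647 -0.0067 -0.0064]
top lid [587.6 -83.5   5.8 127.6  11. ] pot None
scene lid [ 603.8  -68.5   46.4  128.1 1289. ] pot [608.7 -62.8  43.2  58.9 317. ]
```

View pics/scene3.png

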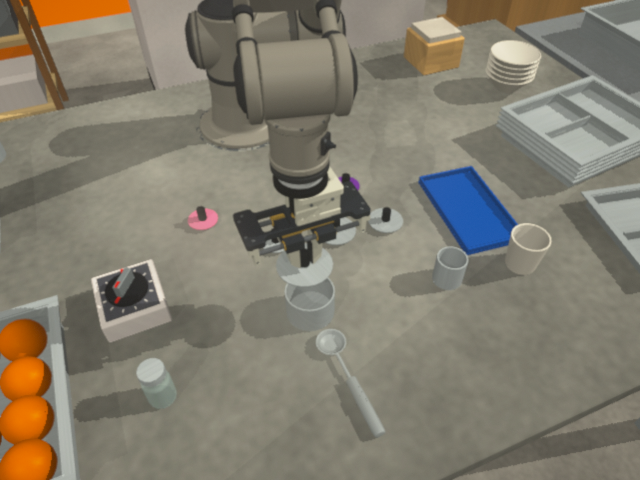

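>>> step_arm --targets '[[[0.01,-0.0066,-0.0067,0],[0.03,-0.0066,-0.0067,0],[0.051,-0.0066,-0.0067,0],[0.051,-0.0066,-0.0067,0],[0.051,-0.0066,-0.0067,0]]]'

```text
time: 4.1
tool_pos: [607.8, -62.5, 81.6]
tcp_rot: [-1.513, 1.57, 1.624]
contact_force: [0.1, 0.4, -0.8]
grip_width: 17.4
```

```bash
python3 -c "
from h import *
print(toolR().round(3));o=bot.get_obs()['tool_pos'];go((608.8,-63.1,70))
c=cap('scene');save(cv2.resize(c['color'][210:340,240:380],None,fx=5,fy=4.5),'scene4.png');W=world(c);print('lid',blob(W,o,o[2]-12,o[2]-2,60))"
```

```text
[[-0.    -0.004 -1.   ]
 [ 0.001 -1.     0.004]
 [-1.    -0.001  0.   ]]
t 4.1 tcp [607.8 -62.5  81.6] F [ 0.1  0.4 -0.8] w 17.4
(608.8, -63.1, 70) shift m [ 0.0116  0.0006 -0.001 ]
lid [ 606.5  -63.8   46.2   75.2 1193. ]
```

View pics/scene4.png

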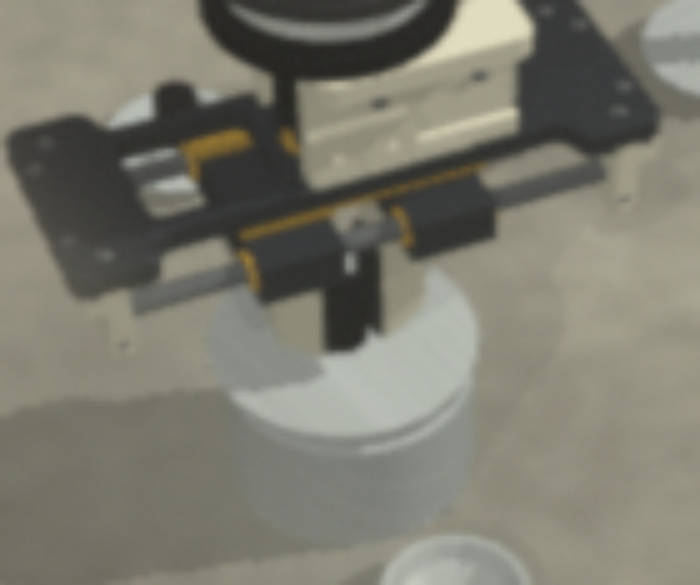

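The lid is centred above pot_4, about 4 mm over the rim. I'll lower it and release.

>>> step_arm --targets '[[[0.003,0,-0.0007,0],[0.006,0,-0.0007,0],[0.009,0,-0.0007,0],[0.0115,0,-0.0007,0],[0.0115,0,-0.0007,0]]]'

```text
time: 4.57
tool_pos: [609.4, -62.8, 71.3]
tcp_rot: [-2.839, 1.568, 0.298]
contact_force: [-0.4, 1.1, -1.5]
grip_width: 17.0
```

>>> step_arm --targets '[[[0,0,0,0],[0,0,0,0],[0,0,0,0],[0,0,0,0],[0,0,0,0]]]' --jaw 0.5

```text
time: 4.98
tool_pos: [609.5, -62.8, 71.4]
tcp_rot: [-2.894, 1.568, 0.243]
contact_force: [-0.1, -0.3, -0.9]
grip_width: 44.1
```

>>> step_arm --targets '[[[-0.01,0,0,0],[-0.03,0,0,0],[-0.06,0,0,0],[-0.06,0,0.03,0],[-0.06,0,0.07,0]]]'

```text
time: 5.4
tool_pos: [542.1, -63.1, 133.9]
tcp_rot: [3.028, 1.56, -0.118]
contact_force: [-0.9, -1.2, -1.0]
grip_width: 45.8
```

```bash
python3 -c "
from h import *
go((431,-64.6,90),(431,-64.6,18))
for n in('scene','top'):
    c=cap(n);W=world(c);print(n,'lid4',blob(W,(608,-63),60,67,60),blob(W,(608,-63),80,97,25),'lid1',blob(W,(431,-65),6,16,60),'pot1',blob(W,(640,201),52,66,55))"
```

```text
t 5.4 tcp [542.1 -63.1 133.9] F [-0.9 -1.2 -1. ] w 45.8
(431, -64.6, 90) shift m [0.0427 0.0018 0.1116]
(431, -64.6, 18) shift m [0.1147 0.0018 0.1123]
scene lid4 [ 607.3  -63.    47.1   63.6 1661. ] [607.9 -64.1   9.3  90.4 110. ] lid1 [430.3 -63.9  31.7  11.7 431. ] pot1 [639.1 201.5  29.2  58.2 295. ]
top lid4 [636.2 -50.   12.8  63.4  17. ] None lid1 None pot1 [642.  202.   28.9  59.4 172. ]
```

Lid 4 is seated, with its disc top at 63. Next is lid 1.

>>> step_arm --targets '[[[0,0.001,0.03,0],[0.01,0.0018,0.065,0],[0.03,0.0018,0.095,0],[0.04,0.0018,0.1118,0],[0.06,0.0018,0.1118,0]]]'

```text
time: 5.92
tool_pos: [416.8, -61.8, 72.1]
tcp_rot: [-0.368, 1.563, 2.769]
contact_force: [0.5, 0.9, -0.1]
grip_width: 46.1
```

```bash
python3 -c "
from h import *
print(toolR().round(3));go((431,-64.6,18))"
```

```text
[[-0.007 -0.005 -1.   ]
 [ 0.003 -1.     0.005]
 [-1.    -0.003  0.007]]
t 5.9167 tcp [416.8 -61.8  72.1] F [ 0.5  0.9 -0.1] w 46.1
(431, -64.6, 18) shift m [ 0.054   0.0029 -0.0146]
```

>>> step_arm --targets '[[[0,0.0029,-0.0142,0],[0,0.0029,-0.0142,0],[0.015,0.0029,-0.0142,0],[0.03,0.0029,-0.0142,0],[0.03,0.0029,-0.0142,0]]]'

```text
time: 6.33
tool_pos: [430.1, -64.4, 41.0]
tcp_rot: [-0.356, 1.561, 2.78]
contact_force: [-0.2, 0.2, 0.0]
grip_width: 45.9
```

```bash
python3 -c "
from h import *
go((431,-64.6,18))"
```

```text
t 6.3333 tcp [430.1 -64.4  41. ] F [-0.2  0.2  0. ] w 45.9
(431, -64.6, 18) shift m [ 0.023   0.0003 -0.0011]
```

>>> step_arm --targets '[[[0.01,0.0002,-0.001,0],[0.0225,0.0002,-0.001,0],[0.0225,0.0002,-0.001,0],[0.0225,0.0002,-0.001,0],[0.0225,0.0002,-0.001,0]]]'

```text
time: 6.75
tool_pos: [431.5, -64.7, 19.4]
tcp_rot: [-0.361, 1.562, 2.776]
contact_force: [-0.3, -0.2, 0.7]
grip_width: 46.0
```

>>> step_arm --targets '[[[0,0,0,0],[0,0,0,0],[0,0,0,0],[0,0,0,0],[0,0,0,0]]]' --jaw 1

```text
time: 7.17
tool_pos: [431.6, -64.7, 19.6]
tcp_rot: [-0.368, 1.562, 2.769]
contact_force: [0.1, -1.0, 1.2]
grip_width: 17.8
```

>>> step_arm --targets '[[[-0.01,0,0,0],[-0.03,0,0,0],[-0.06,0,0,0],[-0.09,0,0,0],[-0.112,0,0,0]]]'

```text
time: 7.58
tool_pos: [432.8, -65.1, 133.7]
tcp_rot: [-0.377, 1.564, 2.76]
contact_force: [-0.0, -0.1, -0.6]
grip_width: 17.0
```

>>> step_arm --targets '[[[0,-0.02,-0.02,0],[0,-0.04,-0.04,0],[0,-0.07,-0.06,0],[0,-0.1,-0.08,0],[0,-0.13,-0.1,0]]]'

```text
time: 8.0
tool_pos: [533.9, 65.7, 133.3]
tcp_rot: [-0.355, 1.563, 2.781]
contact_force: [-0.4, -0.1, -0.2]
grip_width: 17.0
```

>>> step_arm --targets '[[[0,-0.03,-0.025,0],[0,-0.06,-0.05,0],[0,-0.09,-0.075,0],[0,-0.11,-0.09,0],[0,-0.13,-0.1,0]]]'

```text
time: 8.42
tool_pos: [635.6, 196.9, 132.1]
tcp_rot: [-0.32, 1.563, 2.817]
contact_force: [0.2, -0.3, -0.3]
grip_width: 16.9
```

```bash
python3 -c "
from h import *
o=bot.get_obs()['tool_pos'];go((641,201.8,90))
for n in('scene','top'):
    c=cap(n);save(c['color'],n+'5.png');W=world(c);print(n,'lid',blob(W,o,o[2]-12,o[2]-2,50),'pot1',blob(W,(640,201),52,66,55),'lid4',blob(W,(608,-63),60,67,60))"
```

```text
t 8.4167 tcp [635.6 196.9 132.1] F [ 0.2 -0.3 -0.3] w 16.9
(641, 201.8, 90) shift m [ 0.0421 -0.0048 -0.0057]
scene lid [634.8 194.7  30.9 124.  480. ] pot1 [639.4 201.4  29.4  58.4 298. ] lid4 [ 607.7  -63.3   47.8   63.6 1660. ]
top lid [621.9 174.1   8.6 122.9  20. ] pot1 [632.2 180.5  16.7  58.9  35. ] lid4 [ 609.9  -65.1   46.    63.5 1382. ]
```

View pics/scene5.png

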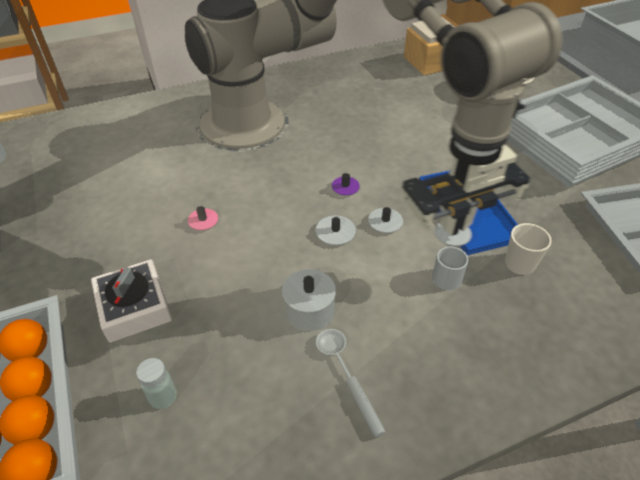

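Lid_4 is seated flush on pot_4 at (308,295), and lid_1 is above pot_1 at (450,262).

>>> step_arm --targets '[[[0.01,-0.0047,-0.006,0],[0.03,-0.0047,-0.006,0],[0.049,-0.0047,-0.006,0],[0.049,-0.0047,-0.006,0],[0.049,-0.0047,-0.006,0]]]'

```text
time: 8.93
tool_pos: [639.7, 202.4, 81.8]
tcp_rot: [-0.241, 1.56, 2.898]
contact_force: [-0.5, 0.2, -0.9]
grip_width: 17.1
```

```bash
python3 -c "
from h import *
o=bot.get_obs()['tool_pos'];go((641.3,201.8,72))
c=cap('scene');save(cv2.resize(c['color'][190:310,390:530],None,fx=5,fy=5),'scene6.png');W=world(c);print('lid',blob(W,o,o[2]-12,o[2]-2,50))"
```

```text
t 8.9333 tcp [639.7 202.4  81.8] F [-0.5  0.2 -0.9] w 17.1
(641.3, 201.8, 72) shift m [ 0.0098  0.0006 -0.0017]
lid [638.9 201.2  31.8  73.7 444. ]
```

View pics/scene6.png

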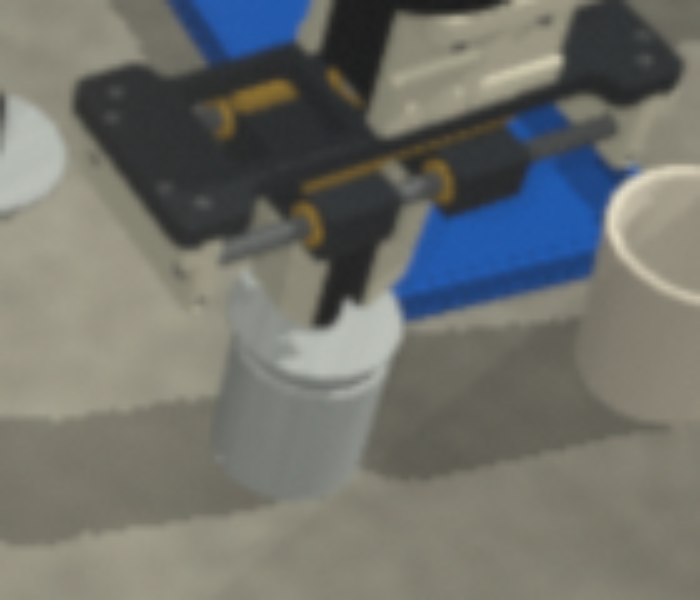

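Lid_1 is centred over pot_1. I'll lower it and release.

>>> step_arm --targets '[[[0.003,0,-0.0008,0],[0.006,0,-0.0008,0],[0.009,0,-0.0008,0],[0.01,0,-0.0008,0],[0.01,0,-0.0008,0]]]'

```text
time: 9.4
tool_pos: [641.3, 202.6, 73.1]
tcp_rot: [-0.373, 1.562, 2.766]
contact_force: [-0.4, 0.7, -0.7]
grip_width: 17.3
```

>>> step_arm --targets '[[[0,0,0,0],[0,0,0,0],[0,0,0,0],[0,0,0,0],[0,0,0,0]]]' --jaw 0.5

```text
time: 9.82
tool_pos: [641.4, 202.6, 73.2]
tcp_rot: [-0.392, 1.563, 2.747]
contact_force: [-0.3, -0.6, 0.4]
grip_width: 43.7
```

>>> step_arm --targets '[[[-0.01,0,0,0],[-0.03,0,0,0],[-0.055,0,0,0],[-0.055,0,0.03,0],[-0.055,0,0.07,0]]]'

```text
time: 10.23
tool_pos: [574.5, 202.5, 131.2]
tcp_rot: [-1.458, 1.566, 1.68]
contact_force: [-0.9, -0.1, 0.6]
grip_width: 45.5
```

```bash
python3 -c "
from h import *
go((464,162.5,60))
for n in('scene','top'):
    c=cap(n);W=world(c);print(n,'lid1',blob(W,(640,201),60,67,60),blob(W,(640,201),80,97,25),'lid2',blob(W,(464,162),6,16,60),'lid4',blob(W,(608,-63),60,67,60),'knobs',blob(W,(464,162),30,42,18))"
```

```text
t 10.2333 tcp [574.5 202.5 131.2] F [-0.9 -0.1  0.6] w 45.5
(464, 162.5, 60) shift m [0.071  0.0408 0.1103]
scene lid1 [639.8 201.5  31.9  63.6 570. ] [640.1 201.    9.5  90.6 101. ] lid2 [461.6 162.9  37.1  11.7 578. ] lid4 [ 607.1  -63.4   46.8   63.5 1671. ] knobs [463.2 162.2   9.7  38.7  64. ]
top lid1 [654.4 186.3  23.8  63.1 178. ] [641.3 199.3   8.   89.8  39. ] lid2 [464.4 162.6  35.8  11.2 787. ] lid4 [ 609.9  -65.2   46.    63.5 1374. ] knobs [464.3 162.4   8.8  38.6  61. ]
```

Lid 1 is seated. Next is lid 2.

>>> step_arm --targets '[[[0.01,0.01,0.03,0],[0.03,0.025,0.065,0],[0.05,0.0405,0.1,0],[0.071,0.0405,0.109,0],[0.071,0.0405,0.1103,0]]]'

```text
time: 10.75
tool_pos: [447.3, 161.0, 56.4]
tcp_rot: [0.006, 1.544, -3.137]
contact_force: [-0.2, -0.0, -0.5]
grip_width: 45.8
```

>>> step_arm --targets '[[[0,0,0,0],[0,0,0,0],[0,0,0,0],[0,0,0,0],[0,0,0,0]]]'

```text
time: 11.17
tool_pos: [448.6, 161.3, 57.1]
tcp_rot: [-0.008, 1.546, 3.132]
contact_force: [-0.5, -0.0, -0.4]
grip_width: 45.8
```

```bash
python3 -c "
from h import *
go((464,162.5,19))"
```

```text
t 11.1667 tcp [448.6 161.3  57.1] F [-0.5 -0.  -0.4] w 45.8
(464, 162.5, 19) shift m [ 0.0377 -0.0012 -0.0163]
```

>>> step_arm --targets '[[[0,-0.001,-0.0163,0],[0.005,-0.001,-0.0163,0],[0.02,-0.001,-0.0163,0],[0.036,-0.001,-0.0163,0],[0.037,-0.001,-0.0163,0]]]'

```text
time: 11.58
tool_pos: [462.1, 162.0, 17.5]
tcp_rot: [0.02, 1.542, -3.123]
contact_force: [-1.3, -0.4, -0.2]
grip_width: 46.1
```

>>> step_arm --targets '[[[0,0,0,0],[0,0,0,0],[0,0,0,0],[0,0,0,0],[0,0,0,0]]]' --jaw 1

```text
time: 12.0
tool_pos: [462.6, 162.1, 18.1]
tcp_rot: [0.009, 1.544, -3.134]
contact_force: [-0.4, -0.9, 2.9]
grip_width: 17.3
```

>>> step_arm --targets '[[[-0.01,0,0,0],[-0.03,0,0,0],[-0.05,0,0,0],[-0.07,0,0,0],[-0.08,0,0,0]]]'

```text
time: 12.42
tool_pos: [465.9, 162.4, 101.3]
tcp_rot: [-0.02, 1.547, 3.121]
contact_force: [0.1, 0.5, -0.2]
grip_width: 17.3
```

>>> step_arm --targets '[[[0,-0.03,0.002,0],[0,-0.065,0.006,0],[0,-0.1,0.01,0],[0,-0.13,0.014,0],[0,-0.16,0.018,0]]]'

```text
time: 12.83
tool_pos: [447.8, 324.0, 102.9]
tcp_rot: [-0.041, 1.548, 3.1]
contact_force: [0.8, 0.0, -0.4]
grip_width: 17.5
```

```bash
python3 -c "
from h import *
print(toolR().round(3));go((446,345,60),(446,345,25))"
```

```text
[[-0.022 -0.001 -1.   ]
 [ 0.001 -1.     0.001]
 [-1.    -0.001  0.022]]
t 12.8333 tcp [447.8 324.  102.9] F [ 0.8  0.  -0.4] w 17.5
(446, 345, 60) shift m [ 0.043  -0.021   0.0009]
(446, 345, 25) shift m [ 0.0779 -0.0209  0.0001]
```

>>> step_arm --targets '[[[0.01,-0.02,0.001,0],[0.03,-0.021,0.001,0],[0.05,-0.021,0.001,0],[0.068,-0.021,0.001,0],[0.0785,-0.021,0.001,0]]]'

```text
time: 13.25
tool_pos: [444.2, 344.9, 23.4]
tcp_rot: [0.006, 1.547, -3.136]
contact_force: [-0.3, 0.4, -0.7]
grip_width: 17.2
```

>>> step_arm --targets '[[[0,0,0,0],[0,0,0,0],[0,0,0,0],[0,0,0,0],[0,0,0,0]]]'

```text
time: 13.67
tool_pos: [444.7, 345.0, 24.3]
tcp_rot: [-0.025, 1.548, 3.115]
contact_force: [-0.2, 0.1, -0.9]
grip_width: 17.6
```

```bash
python3 -c "
from h import *
go((446,345,23))
c=cap('scene');save(cv2.resize(c['color'][130:290,380:560],None,fx=4,fy=3.7),'scene7.png')"
```

```text
t 13.6667 tcp [444.7 345.   24.3] F [-0.2  0.1 -0.9] w 17.6
(446, 345, 23) shift m [ 0.0013  0.     -0.0013]
```

View pics/scene7.png

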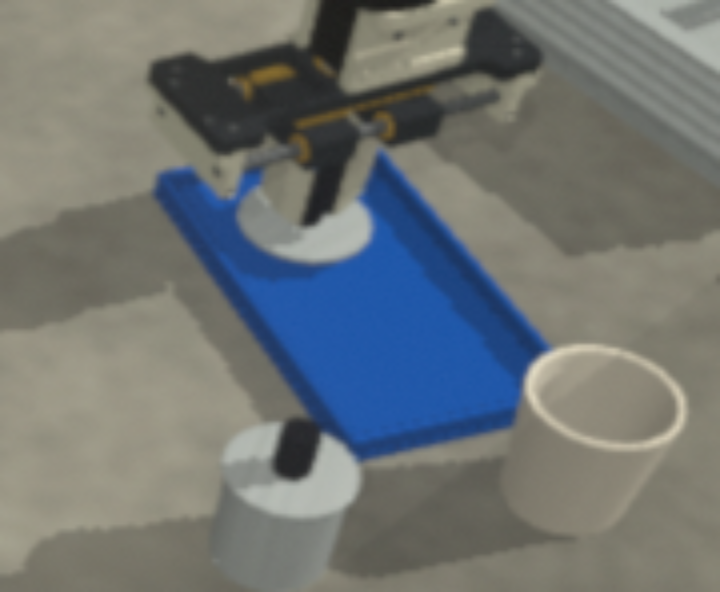

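Lid_2 is inside the tray at its near end. I'll release it and go to lid_3.

>>> step_arm --targets '[[[0.001,0,0,0],[0.001,0,0,0],[0.001,0,0,0],[0.001,0,0,0],[0.001,0,0,0]]]' --jaw 0.5

```text
time: 14.13
tool_pos: [444.6, 345.0, 23.2]
tcp_rot: [-0.023, 1.548, 3.118]
contact_force: [0.1, -0.2, -0.6]
grip_width: 44.0
```

>>> step_arm --targets '[[[-0.01,0,0,0],[-0.03,0,0,0],[-0.055,0,0,0],[-0.065,0.02,0,0],[-0.07,0.045,0,0]]]'

```text
time: 14.55
tool_pos: [447.4, 301.2, 96.0]
tcp_rot: [-0.16, 1.552, 2.983]
contact_force: [0.1, -0.1, -0.2]
grip_width: 46.0
```

>>> step_arm --targets '[[[0,0.03,0,0],[0,0.06,0,0],[0,0.09,0,0],[0,0.12,0,0],[0,0.14,0,0]]]'

```text
time: 14.97
tool_pos: [447.5, 159.1, 96.4]
tcp_rot: [-0.146, 1.553, 2.996]
contact_force: [0.9, 0.4, -0.1]
grip_width: 45.8
```

>>> step_arm --targets '[[[0,0.03,0,0],[0,0.055,0,0],[0,0.075,0,0],[0,0.09,0,0],[0,0.1,0,0]]]'

```text
time: 15.38
tool_pos: [447.8, 57.7, 96.9]
tcp_rot: [-0.141, 1.554, 3.0]
contact_force: [0.3, 0.7, 0.2]
grip_width: 45.8
```

```bash
python3 -c "
from h import *
go((449.5,56.4,50),(449.5,56.4,18.5))
for n in('scene','top'):
    c=cap(n);W=world(c);print(n,'lid2',blob(W,(446,345),12,21,45),'lid3',blob(W,(449,56),6,16,60),blob(W,(449,56),30,42,20),'lid1',blob(W,(640,201),60,67,60),'lid4',blob(W,(608,-63),60,67,60))"
```

```text
t 15.3833 tcp [447.8  57.7  96.9] F [0.3 0.7 0.2] w 45.8
(449.5, 56.4, 50) shift m [ 0.0469  0.0014 -0.0025]
(449.5, 56.4, 18.5) shift m [ 0.0784  0.0015 -0.003 ]
scene lid2 [443.4 342.7  38.3  16.8 498. ] lid3 [447.3  58.1  42.5  11.7 824. ] [447.8  57.9  10.   38.3  68. ] lid1 [639.1 201.9  31.7  63.6 570. ] lid4 [ 607.1  -63.8   46.5   63.5 1655. ]
top lid2 [446.7 343.6  36.2  16.2 761. ] lid3 [416.   58.6  20.8  11.3  60. ] None lid1 [641.9 200.8  31.3  63.4 576. ] lid4 [ 609.7  -65.    45.9   63.5 1388. ]
```

>>> step_arm --targets '[[[0.005,0.001,-0.003,0],[0.03,0.001,-0.003,0],[0.055,0.001,-0.003,0],[0.075,0.001,-0.003,0],[0.0775,0.001,-0.003,0]]]'

```text
time: 15.9
tool_pos: [447.4, 58.3, 16.3]
tcp_rot: [-0.126, 1.548, 3.016]
contact_force: [-0.5, -0.9, -0.6]
grip_width: 46.2
```

>>> step_arm --targets '[[[0,0,0,0],[0,0,0,0],[0,0,0,0],[0,0,0,0],[0,0,0,0]]]' --jaw 1

```text
time: 16.32
tool_pos: [448.2, 58.4, 17.2]
tcp_rot: [-0.136, 1.55, 3.006]
contact_force: [0.8, -1.2, 2.1]
grip_width: 17.0
```

>>> step_arm --targets '[[[-0.01,0,0,0],[-0.03,0,0,0],[-0.06,0,0,0],[-0.085,0,0,0],[-0.1,0,0,0]]]'

```text
time: 16.73
tool_pos: [451.4, 58.0, 120.2]
tcp_rot: [-0.161, 1.554, 2.98]
contact_force: [1.0, -0.4, -0.8]
grip_width: 17.0
```

>>> step_arm --targets '[[[0,-0.03,-0.005,0],[0,-0.06,-0.015,0],[0,-0.09,-0.025,0],[0,-0.12,-0.035,0],[0,-0.14,-0.045,0]]]'

```text
time: 17.15
tool_pos: [496.7, 200.5, 120.6]
tcp_rot: [-0.23, 1.555, 2.912]
contact_force: [0.1, 0.1, -0.4]
grip_width: 16.7
```

>>> step_arm --targets '[[[0,-0.03,-0.01,0],[0,-0.06,-0.02,0],[0,-0.09,-0.035,0],[0,-0.11,-0.045,0],[0,-0.125,-0.05,0]]]'

```text
time: 17.57
tool_pos: [547.3, 327.7, 120.6]
tcp_rot: [-0.303, 1.556, 2.841]
contact_force: [-0.6, 0.2, -0.4]
grip_width: 17.2
```

```bash
python3 -c "
from h import *
print(toolR().round(3));go((549,333.5,60),(549,333.5,24))"
```

```text
[[-0.014  0.002 -1.   ]
 [ 0.004 -1.    -0.002]
 [-1.    -0.004  0.014]]
t 17.5667 tcp [547.3 327.7 120.6] F [-0.6  0.2 -0.4] w 17.2
(549, 333.5, 60) shift m [ 0.0606 -0.0055 -0.0025]
(549, 333.5, 24) shift m [ 0.0966 -0.0054 -0.003 ]
```

>>> step_arm --targets '[[[0.01,-0.005,-0.003,0],[0.035,-0.005,-0.003,0],[0.06,-0.005,-0.003,0],[0.08,-0.005,-0.003,0],[0.09,-0.005,-0.003,0]]]'

```text
time: 17.98
tool_pos: [547.1, 331.7, 27.3]
tcp_rot: [-0.108, 1.552, 3.035]
contact_force: [-0.2, -0.3, -0.8]
grip_width: 17.4
```

>>> step_arm --targets '[[[0.002,0,0,0],[0.005,0,0,0],[0.0065,0,0,0],[0.0065,0,0,0],[0.0065,0,0,0]]]'

```text
time: 18.4
tool_pos: [547.9, 331.8, 22.2]
tcp_rot: [-0.187, 1.554, 2.956]
contact_force: [-0.3, -1.1, 1.3]
grip_width: 17.3
```

>>> step_arm --targets '[[[0,0,0,0],[0,0,0,0],[0,0,0,0],[0,0,0,0],[0,0,0,0]]]' --jaw 0.5

```text
time: 18.82
tool_pos: [548.0, 331.9, 22.3]
tcp_rot: [-0.193, 1.555, 2.95]
contact_force: [-0.6, 0.3, 0.0]
grip_width: 44.4
```

>>> step_arm --targets '[[[-0.01,0,0,0],[-0.035,0,0,0],[-0.07,0,0,0],[-0.1,0.02,0.01,0],[-0.12,0.05,0.03,0]]]'

```text
time: 19.23
tool_pos: [522.2, 283.0, 146.2]
tcp_rot: [-0.558, 1.56, 2.587]
contact_force: [0.4, -0.8, 1.3]
grip_width: 45.8
```

>>> step_arm --targets '[[[-0.01,0.03,0.005,0],[-0.02,0.06,0.01,0],[-0.02,0.1,0.02,0],[-0.02,0.13,0.025,0],[-0.02,0.16,0.03,0]]]'

```text
time: 19.65
tool_pos: [492.5, 121.3, 166.8]
tcp_rot: [-0.648, 1.561, 2.497]
contact_force: [-0.5, 0.1, 0.2]
grip_width: 45.9
```

```bash
python3 -c "
from h import *
go()
for n in('scene','top'):
    c=cap(n);save(c['color'],n+'8.png');W=world(c);print(n,'lid2',blob(W,(446,345),12,21,45),'lid3',blob(W,(549,334),12,21,50),'lid1',blob(W,(640,201),60,67,60),'lid4',blob(W,(608,-63),60,67,60),'bar',blob(W,(477,-348),68,95,50))"
```

```text
t 19.65 tcp [492.5 121.3 166.8] F [-0.5  0.1  0.2] w 45.9
scene lid2 [444.  341.5  38.2  16.8 497. ] lid3 [548.2 330.3  43.5  16.7 792. ] lid1 [638.5 201.7  32.1  63.5 569. ] lid4 [ 608.   -63.8   47.2   63.5 1662. ] bar [ 476.7 -347.8   24.1   82.3  297. ]
top lid2 [446.3 345.5  35.1  16.4 511. ] lid3 [546.5 341.4  39.1  16.2 361. ] lid1 [656.3 201.7  27.2  63.4 172. ] lid4 [ 610.1  -64.9   46.1   63.5 1378. ] bar [ 476.6 -349.9   22.9   83.6  177. ]
```

View pics/scene8.png

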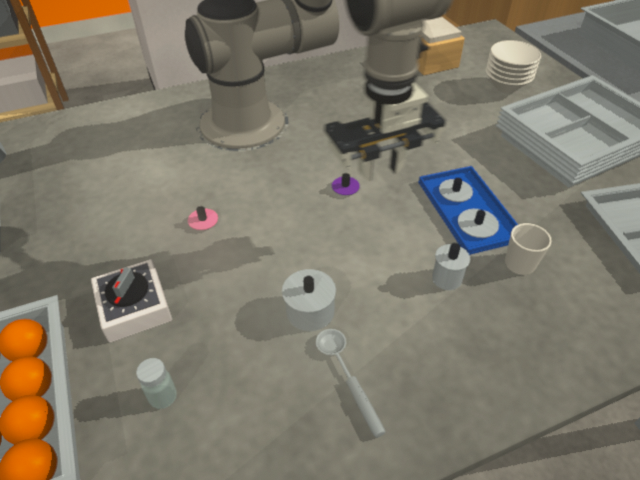

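All the lids are in place: lids 1 and 4 are flush on their pots, and lids 2 and 3 lie flat in the tray. Now the knob.

```bash
cat >> h.py <<'E'
def knob(c):
    W=world(c); m=(W[...,2]>74)&(W[...,2]<92)&(np.hypot(W[...,0]-477,W[...,1]+348.5)<30); P=W[m][:,:2].astype(np.float32)
    r=cv2.minAreaRect(P); u=np.linalg.svd(P-P.mean(0))[2][0]
    hsv=cv2.cvtColor(c['color'],cv2.COLOR_RGB2HSV); red=((hsv[...,0]<8)|(hsv[...,0]>172))&(hsv[...,1]>140)&(np.hypot(W[...,0]-477,W[...,1]+348.5)<80)
    n,l,s,ce=cv2.connectedComponentsWithStats(red.astype(np.uint8)); reds=[(s[k,4],W[l==k].mean(0).round(1).tolist()) for k in range(1,n) if s[k,4]>3]
    th=np.arctan2(u[1],u[0])
    print('bar',np.round(r[0],1),np.round(r[1],1),'axis deg',round(float(np.degrees(th))%180,1),'reds',reds)
E
python3 -c "
from h import *
for n in('scene','top'): knob(cap(n))
print(bot.get_obs()['joint_positions'].round(2)); go((477,-348.5,130))
c=cap('top'); print(np.abs(world(c)[262:268,470:475]).max((0,1)))"
```

```text
bar [ 475.  -349.2] [13.7 47.6] axis deg 143.9 reds [(np.int32(15), [488.2, -358.5, 84.9]), (np.int32(34), [499.8, -366.0, 59.4])]
bar [ 477.1 -349.2] [13.  45.2] axis deg 143.0 reds [(np.int32(7), [503.7, -367.2, 60.7]), (np.int32(8), [491.6, -361.4, 82.7]), (np.int32(14), [432.5, -351.3, 51.0])]
[0.09 0.37 1.66 0.01 1.12 1.65]
t 19.85 tcp [493.3 122.4 166.4] F [0.4 0.2 1.4] w 45.9
(477, -348.5, 130) shift m [0.0336 0.4711 0.0166]
[480.81412051 287.11922224   4.10898241]
```

>>> step_arm --targets '[[[0,0.03,0,4],[0,0.065,0,8],[0,0.1,0,13],[0,0.13,0,17],[0,0.16,0,21]]]'

```text
time: 20.32
tool_pos: [494.2, -37.0, 165.4]
tcp_rot: [-0.325, 1.561, 2.451]
contact_force: [1.1, 0.5, -0.4]
grip_width: 45.9
```

```bash
cat >> h.py <<'E'
def yaw():
    R=toolR(); print('jaw axis deg',round(float(np.degrees(np.arctan2(R[1,1],R[0,1]))),2),'tilt',R[:2,0].round(3),'q6',round(bot.get_obs()['joint_positions'][5],2),'M',bot.get_obs()['moment'].round(2))
E
python3 -c "
from h import *
yaw();go((476.3,-349.2,130))"
```

```text
jaw axis deg -110.94 tilt [-0.008  0.007] q6 1.7 M [ 0.1  -0.02 -0.04]
t 20.3167 tcp [494.2 -37.  165.4] F [ 1.1  0.5 -0.4] w 45.9
(476.3, -349.2, 130) shift m [ 0.0335  0.2981 -0.0951]
```

>>> step_arm --targets '[[[0,0.03,-0.01,3],[0,0.065,-0.02,6],[0,0.1,-0.03,9],[0,0.13,-0.042,12],[0,0.16,-0.05,15.6]]]'

```text
time: 20.73
tool_pos: [484.8, -205.2, 164.5]
tcp_rot: [-0.095, 1.561, 2.408]
contact_force: [1.2, 0.1, -0.4]
grip_width: 45.9
```

```bash
python3 -c "
from h import *
yaw();go((476.3,-349.2,130))"
```

```text
jaw axis deg -126.59 tilt [-0.007  0.006] q6 1.66 M [ 0.07 -0.02 -0.06]
t 20.7333 tcp [ 484.8 -205.2  164.5] F [ 1.2  0.1 -0.4] w 45.9
(476.3, -349.2, 130) shift m [ 0.0336  0.1207 -0.0793]
```

>>> step_arm --targets '[[[0,0.03,-0.02,0],[0.01,0.06,-0.04,0],[0.02,0.09,-0.06,0],[0.033,0.112,-0.075,0],[0.0336,0.1207,-0.0793,0]]]'

```text
time: 21.15
tool_pos: [476.2, -351.2, 127.4]
tcp_rot: [-0.057, 1.559, 2.445]
contact_force: [-0.7, 1.8, -0.3]
grip_width: 45.7
```

>>> step_arm --targets '[[[0,0,0,0],[0.01,0,0,0],[0.02,0,0,0],[0.02,0,0,0],[0.02,0,0,0]]]'

```text
time: 21.57
tool_pos: [476.2, -349.3, 106.9]
tcp_rot: [-0.081, 1.557, 2.422]
contact_force: [0.4, 0.3, 0.4]
grip_width: 46.1
```

```bash
python3 -c "
from h import *
yaw();go((476.3,-349.2,63))
for n in('top','scene'):
    c=cap(n);W=world(c);print('lid1',blob(W,(640,201),60,67,70),'lid4',blob(W,(608,-63),60,67,80),'lid3',blob(W,(549,334),12,21,50))
save(cv2.resize(c['color'][210:370,60:220],None,fx=3.7,fy=3.7),'scene9.png')"
```

```text
jaw axis deg -126.55 tilt [-0.01   0.009] q6 1.45 M [ 0.03  0.04 -0.01]
t 21.5667 tcp [ 476.2 -349.3  106.9] F [0.4 0.3 0.4] w 46.1
(476.3, -349.2, 63) shift m [ 0.0439 -0.0001 -0.0007]
lid1 [641.9 200.9  31.6  63.3 575. ] lid4 [ 609.6  -65.    45.9   63.6 1387. ] lid3 [ 549.9  329.5   41.4   16.2 1035. ]
lid1 [639.3 202.   32.1  63.7 570. ] lid4 [ 607.3  -63.9   46.6   63.5 1663. ] lid3 [546.6 328.5  43.5  16.7 793. ]
```

View pics/scene9.png

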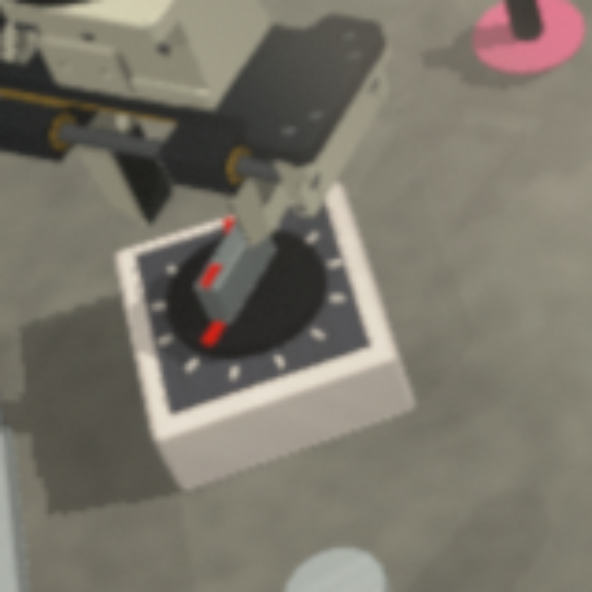

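The jaws are aligned across the bar. The pointer, at (213,330) in the crop, is still in its starting direction. I'll descend and grip.

>>> step_arm --targets '[[[0.015,0,0,0],[0.03,0,0,0],[0.04,0,0,0],[0.043,0,0,0],[0.043,0,0,0]]]'

```text
time: 22.08
tool_pos: [475.9, -349.6, 64.4]
tcp_rot: [-0.071, 1.558, 2.433]
contact_force: [-0.2, -0.3, 0.1]
grip_width: 46.1
```

>>> step_arm --targets '[[[0,0,0,0],[0,0,0,0],[0,0,0,0],[0,0,0,0],[0,0,0,0]]]' --jaw 1

```text
time: 22.5
tool_pos: [476.1, -349.8, 64.8]
tcp_rot: [-0.065, 1.559, 2.438]
contact_force: [0.5, -0.1, 0.1]
grip_width: 17.2
```

```bash
python3 -c "
from h import *
yaw();go((476.3,-349.2,63))"
```

```text
jaw axis deg -126.57 tilt [-0.009  0.008] q6 1.45 M [ 0.01  0.06 -0.05]
t 22.5 tcp [ 476.1 -349.8   64.8] F [ 0.5 -0.1  0.1] w 17.2
(476.3, -349.2, 63) shift m [ 0.0018 -0.0006  0.0002]
```

>>> step_arm --targets '[[[0,0,0,0],[0,0,0,0],[0,0,0,0],[0,0,0,-5],[0,0,0,-10]]]'

```text
time: 22.92
tool_pos: [476.8, -348.8, 64.8]
tcp_rot: [-0.395, 1.559, 2.287]
contact_force: [4.4, 5.0, 0.3]
grip_width: 11.9
```

```bash
python3 -c "
from h import *
yaw();go((476.1,-349.5,64.5));knob(cap('scene'))"
```

```text
jaw axis deg -116.36 tilt [-0.008  0.009] q6 1.27 M [ 0.69 -0.55 -0.1 ]
t 22.9167 tcp [ 476.8 -348.8   64.8] F [4.4 5.  0.3] w 11.9
(476.1, -349.5, 64.5) shift m [0.0003 0.001  0.0003]
bar [ 484.2 -348.9] [26.  49.3] axis deg 75.6 reds [(np.int32(13), [490.2, -356.3, 85.2]), (np.int32(33), [501.3, -362.3, 59.1])]
```

The knob turns with the jaws. Continuing.

>>> step_arm --targets '[[[0,0,0,-7],[0,0,0,-14],[0,0,0,-21],[0,0,0,-28],[0,0,0,-35]]]'

```text
time: 23.38
tool_pos: [477.0, -348.3, 64.8]
tcp_rot: [-1.048, 1.558, 2.257]
contact_force: [1.4, 3.5, 0.7]
grip_width: 11.5
```

```bash
python3 -c "
from h import *
yaw();go((476.8,-348.8,64.5));knob(cap('scene'))"
```

```text
jaw axis deg -80.66 tilt [-0.008  0.01 ] q6 0.65 M [ 0.15 -0.15 -0.03]
t 23.3833 tcp [ 477.  -348.3   64.8] F [1.4 3.5 0.7] w 11.5
(476.8, -348.8, 64.5) shift m [0.0003 0.0005 0.0003]
bar [ 477.1 -344.7] [39.7 45. ] axis deg 11.4 reds [(np.int32(12), [491.7, -346.4, 86.2]), (np.int32(30), [504.3, -344.5, 59.1])]
```

>>> step_arm --targets '[[[0,0,0,-7],[0,0,0,-14],[0,0,0,-21],[0,0,0,-28],[0,0,0,-35]]]'

```text
time: 23.85
tool_pos: [476.8, -347.8, 64.8]
tcp_rot: [-1.669, 1.558, 2.257]
contact_force: [-0.1, 2.4, 0.1]
grip_width: 11.6
```

>>> step_arm --targets '[[[0,0,0,-7],[0,0,0,-14],[0,0,0,-21],[0,0,0,-28],[0,0,0,-35]]]'

```text
time: 24.27
tool_pos: [476.4, -347.5, 64.8]
tcp_rot: [-2.258, 1.557, 2.282]
contact_force: [-2.1, 1.9, 0.9]
grip_width: 11.5
```

```bash
python3 -c "
from h import *
yaw();go((477,-348.3,64.5));knob(cap('scene'))"
```

```text
jaw axis deg -9.87 tilt [-0.009  0.011] q6 -0.59 M [ 0.03 -0.   -0.09]
t 24.2667 tcp [ 476.4 -347.5   64.8] F [-2.1  1.9  0.9] w 11.5
(477, -348.3, 64.5) shift m [0.0003 0.0007 0.0007]
bar [ 480.  -331.2] [ 9.5 12.1] axis deg 142.0 reds [(np.int32(11), [478.8, -331.3, 85.5]), (np.int32(26), [480.9, -320.4, 59.4])]
```

>>> step_arm --targets '[[[0,0,0,-7],[0,0,0,-14],[0,0,0,-21],[0,0,0,-28],[0,0,0,-35]]]'

```text
time: 24.73
tool_pos: [475.9, -347.5, 64.8]
tcp_rot: [-2.832, 1.556, 2.327]
contact_force: [-1.4, 0.7, 0.2]
grip_width: 11.7
```

>>> step_arm --targets '[[[0,0,0,-7],[0,0,0,-14],[0,0,0,-21],[0,0,0,-28],[0,0,0,-35]]]'

```text
time: 25.15
tool_pos: [475.5, -347.9, 64.8]
tcp_rot: [2.892, 1.556, 2.379]
contact_force: [-1.7, 0.1, 0.3]
grip_width: 11.9
```

```bash
python3 -c "
from h import *
yaw();go((477,-348.3,64.5));knob(cap('top'))"
```

```text
jaw axis deg 60.62 tilt [-0.011  0.01 ] q6 -1.82 M [-0.35  0.   -0.09]
t 25.15 tcp [ 475.5 -347.9   64.8] F [-1.7  0.1  0.3] w 11.9
(477, -348.3, 64.5) shift m [0.0003 0.0004 0.0016]
bar [ 468.8 -331.2] [29.5  3.2] axis deg 28.7 reds [(np.int32(31), [452.2, -335.2, 59.7]), (np.int32(14), [432.5, -351.3, 51.0])]
```

>>> step_arm --targets '[[[0,0,0,-7],[0,0,0,-14],[0,0,0,-21],[0,0,0,-26],[0,0,0,-29]]]'

```text
time: 25.62
tool_pos: [475.3, -348.3, 64.8]
tcp_rot: [2.42, 1.556, 2.418]
contact_force: [-0.4, -0.4, -1.1]
grip_width: 11.9
```

>>> step_arm --targets '[[[0,0,0,-1],[0,0,0,-2],[0,0,0,-3],[0,0,0,-4],[0,0,0,-4.5]]]'

```text
time: 26.03
tool_pos: [475.3, -348.4, 64.9]
tcp_rot: [2.328, 1.556, 2.403]
contact_force: [0.3, 0.3, -0.4]
grip_width: 12.1
```

```bash
python3 -c "
from h import *
yaw();go((477,-348.3,64.5));knob(cap('top'))"
```

```text
jaw axis deg 94.32 tilt [-0.011  0.01 ] q6 -2.41 M [-0.03 -0.12 -0.55]
t 26.0333 tcp [ 475.3 -348.4   64.9] F [ 0.3  0.3 -0.4] w 12.1
(477, -348.3, 64.5) shift m [ 0.0003 -0.0001  0.0017]
bar [ 473.2 -326.9] [21.3  7.3] axis deg 14.2 reds [(np.int32(14), [432.5, -351.6, 50.4])]
```

>>> step_arm --targets '[[[0,0,0,-1],[0,0,0,-2],[0,0,0,-2.5],[0,0,0,-2.5],[0,0,0,-2.5]]]'

```text
time: 26.5
tool_pos: [475.5, -348.3, 64.8]
tcp_rot: [2.269, 1.556, 2.388]
contact_force: [0.8, 1.3, -1.0]
grip_width: 12.2
```

```bash
python3 -c "
from h import *
yaw();go()"
```

```text
jaw axis deg 96.83 tilt [-0.01  0.01] q6 -2.45 M [ 0.06 -0.44 -0.71]
t 26.5 tcp [ 475.5 -348.3   64.8] F [ 0.8  1.3 -1. ] w 12.2
```

The moment about the knob axis rose to 0.7 N·m, so it is at the stop. I'll release, lift and retreat.

>>> step_arm --targets '[[[0,0,0,0],[0,0,0,0],[0,0,0,0],[0,0,0,0],[0,0,0,0]]]' --jaw 0.5

```text
time: 26.92
tool_pos: [475.5, -348.4, 64.9]
tcp_rot: [2.279, 1.557, 2.398]
contact_force: [-0.4, 0.0, 0.5]
grip_width: 41.1
```

>>> step_arm --targets '[[[-0.01,0,0,0],[-0.03,0,0,0],[-0.06,0,0,0],[-0.09,0,0,0],[-0.12,0,0,0]]]'

```text
time: 27.33
tool_pos: [476.6, -349.4, 187.0]
tcp_rot: [2.286, 1.557, 2.406]
contact_force: [1.8, -0.7, -0.1]
grip_width: 45.9
```

```bash
python3 -c "
from h import *
yaw();go((350,-230,220))"
```

```text
jaw axis deg 96.86 tilt [-0.01   0.009] q6 -2.45 M [ 0.11 -0.12  0.05]
t 27.3333 tcp [ 476.6 -349.4  187. ] F [ 1.8 -0.7 -0.1] w 45.9
(350, -230, 220) shift m [-0.0306  0.134  -0.1117]
```

>>> step_arm --targets '[[[-0.01,0.03,-0.02,0],[-0.02,0.055,-0.04,0],[-0.03,0.08,-0.055,0],[-0.03,0.1,-0.07,0],[-0.03,0.115,-0.075,0]]]'

```text
time: 27.75
tool_pos: [387.0, -243.1, 220.5]
tcp_rot: [2.309, 1.558, 2.429]
contact_force: [0.7, -0.1, -0.2]
grip_width: 45.6
```

```bash
python3 -c "
from h import *
go()
for n in('scene','top'):
    c=cap(n);knob(c);W=world(c);print('lid1',blob(W,(640,201),60,67,70),'lid4',blob(W,(608,-63),60,67,80),'lid3',blob(W,(549,334),12,21,50),'lid2',blob(W,(446,345),12,21,45))
    save(c['color'],n+'10.png')"
```

```text
t 27.75 tcp [ 387.  -243.1  220.5] F [ 0.7 -0.1 -0.2] w 45.6
bar [ 476.1 -349.4] [47.6 12.2] axis deg 1.3 reds [(np.int32(11), [459.5, -349.4, 85.7])]
lid1 [639.2 201.6  32.   63.5 569. ] lid4 [ 607.3  -63.5   46.8   63.6 1663. ] lid3 [547.2 329.9  42.4  16.7 786. ] lid2 [444.2 343.7  36.5  16.8 494. ]
bar [ 477.  -349.4] [44.5 14. ] axis deg 1.3 reds [(np.int32(10), [460.3, -350.4, 86.5]), (np.int32(29), [448.4, -350.9, 60.1]), (np.int32(4), [435.3, -350.6, 50.1])]
lid1 [642.2 201.3  31.4  63.3 576. ] lid4 [ 609.9  -65.2   46.    63.6 1382. ] lid3 [ 550.5  329.1   41.9   16.1 1038. ] lid2 [446.7 343.4  36.3  16.3 758. ]
```

View pics/scene10.png

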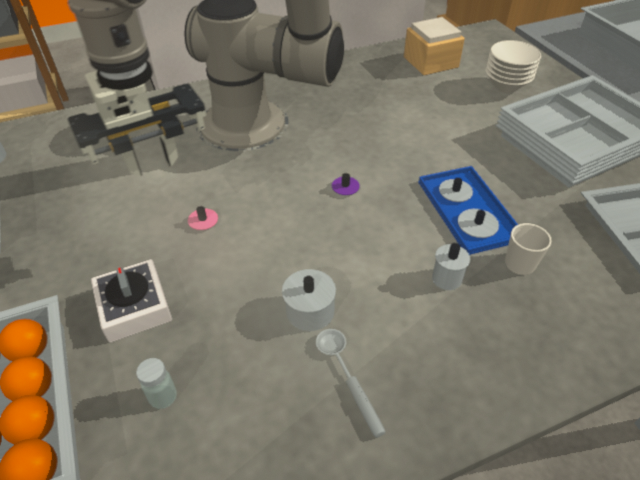

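Everything is in place: both lids are flush on their pots, two are in the tray, and the pointer is on the red mark at about (120,270). The gripper is clear. I'll hand in.

```bash
python3 -c "
from plant import bot
print(bot.close_job())"
```

```text
the job is handed in; nothing more can be done
None
```

The condiment station is closed down and the job is handed in; no verdict is given. Only pot_1 and pot_4 were present. I put lid_1 on pot_1 and lid_4 on pot_4, then laid lid_2 and lid_3 flat in the blue tray. After that I turned the reset knob about 220° anticlockwise in one grasp until it met its stop, and retreated clear.

**Lids:** In the last pictures, both fitted lids had disc tops at about 63.5 mm (63 expected). Those in the tray read 16 to 17 mm (16 expected). Pot_4 showed no movement beyond measurement noise.

**Knob:** The moment about its axis rose to about 0.7 N·m at the stop. The bar then read within 1 to 2° of the red mark, inside the 4.6° allowed.

**Disagreements:**
- The two cameras differ by 2 to 3 mm in x throughout. I therefore relied on lid-to-pot differences taken within the same camera.
- The jaws went about 5° further than the bar at the stop, so they slipped or flexed there.
- I did not measure the shaker, cup and spoon again at the end; they look unmoved in the last picture.

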